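# Load the cap carrier into the date coder under its leaf spring

### The job

The flat white cap carrier sits in the channel of the bench-top date coder, on the coder's sprung floor plate. With the fingertips on the carrier's low ledge, press it down hard against the sprung floor and, keeping it pressed, push it under the hold-down bar and the leaf spring until its front is fully home against the end stop, then let go and move clear. Do not pinch or lift the carrier, and leave the spare carrier, bottles, caps and funnel where they stand.

Things in the scene. Friction and masses are not known exactly. Their poses are not given: they have to be found in the camera images.
- coder: Date coder for bottle caps, fixed. Origin: on the bench (z = 0), mid-width, straight below the hold-down bar. Its x axis is the loading direction, from the channel's open end (x = -200 mm) under the bar to the end stop; z up. The aluminium channel is 65 mm wide inside; its side rails are 12 mm thick, tops 42 mm above the bench.
- bar (a point): Middle of the underside of the dark steel hold-down bar that crosses the channel at coder x = -6 to +6 mm: underside 44 mm, top 58 mm above the bench (bolt heads 61 mm). Same axes as the coder.
- leaf_root (a point): Hinge end of the bronze leaf spring, 34 mm wide, just past the bar (coder x = 7 mm, 47 mm above the bench). It runs 40 mm on in the loading direction, sloping down to about 34 mm above the bench. A carrier pushed in, held down, lifts it; its tip then presses down with about 2 N.
- head (a point): Lower near edge of the grey print head: coder x = 57 mm, 75 mm above the bench. The head runs on to x = 103 mm, 109 mm high; the white housing behind spans x = 100 to 240 mm, 120 mm wide, 120 mm high.
- stop (a point): Middle of the end stop's upright face, at coder x = +75 mm, 36 mm above the bench (it spans 20 to 54 mm). The carrier's front end finishes against it.
- plate (a joint): How far the sprung channel floor is pressed down, m: 0 = up (its top 36 mm above the bench), 0.009 = against its lower stop (27 mm). It stays level; about 5 N starts it, 12 N (8.8 N at 5 mm) holds it fully down. Up, the carrier's block stands 6 mm too high for the bar and just butts against it; fully down it clears by 3 mm. Let go under the bar, it rises against the bar.
- carrier: flat white cap carrier loose in the channel, 130 mm long (x; +x end goes first), 62 mm wide (1.5 mm play each side), about 0.12 kg. Origin: centre of its underside, on the plate. From x = -25 to +65 mm a block 14 mm high with a black cap let in flush; from -65 to -25 mm a thumb ledge 8 mm high, open behind. Fully home its origin is at coder x = +10 mm.
- ledge (a point): Centre of the top of the carrier's ribbed thumb ledge (carrier x = -45 mm, 8 mm above the underside). The upright 6 mm step at carrier x = -25 mm, facing backward, lets the fingertips push forward; fully home it is still 9 mm short of the bar, so the ledge stays in the open.
- spare_carrier: a second cap carrier of the same shape and size, lying on the bench beside the coder; not part of the job
- bottle_a: empty glass bottle, 62 mm across, 178 mm tall, origin under its foot; bystander
- bottle_b: same kind of glass bottle; bystander
- bottle_c: same kind of glass bottle; bystander
- cap_a: loose black screw cap, 45 mm across, 14 mm high, on the bench; bystander
- cap_b: same kind of loose cap; bystander
- funnel: small steel funnel standing mouth down, 96 mm across, 75 mm high; bystander

How it is judged:
By the outcome, as a careful person would: the job done as asked, in the order asked, and still so for the second after the job is handed in, with the robot touching nothing.
It also fails if it takes over 40 s, if anything falls off the work surface, if the arm or the gripper's body presses on something with over 40 N, if the wrist force passes 120 N, or if a joint passes its speed limit or range.

### The arm

A 6-joint arm with a two-finger parallel gripper is mounted at the origin on the work surface. World frame = base frame: x ahead of the robot, y to its left, z up, the work surface at z = 0. Lengths are in m, angles in rad, forces in N, time in s.
With the tool pointing down it reaches from about 0.25 to 0.775 m from the base axis. Payload 4 kg.
Tool frame: the origin (TCP) lies midway between the tips of the shut fingers; the grasp point (between the pads) lies 19 mm behind it; z points along the fingers, y is the line along which they close (so a half turn about z gives the same grasp; the last joint's range is limited). The gripper opens to 94 mm and grips with 3 to 60 N. Pads are 16 mm wide; open, the fingers measure 119 mm over their backs; the gripper's body (75 mm by 177 mm) begins 78 mm behind the grasp point.
Start: joints at [-1.32, 0.087, 1.371, -0, 1.684, -0.103], TCP at [0.191, -0.516, 0.206] pointing down, gripper open.
Joint ranges: [-3.1, 3.1], [-0.76, 2.03], [0.27, 2.55], [-1.08, 4.22], [0.17, 2.65], [-2.57, 2.57]. Speed limits (rad/s): [2.79, 2.79, 3.14, 3.14, 3.14, 3.14].

### API

Orientations are given as a 3x3 rotation matrix whose columns are the frame's x, y, z axes.
In Python, from workcell import robot, cams gives the robot as it stands. The module is installed in compiled form; this text tells all that it offers.
- The arm moves only by the tool step_arm, never from a script. Its argument "rows" is text: rows parted by semicolons, each of 6 numbers parted by spaces: the shift along the tool's x, y, z in cm, then the turn, a rotation vector about the tool's x, y, z in rad. A call has exactly 10 rows; each row is the pose to reach, as a shift and turn from the pose commanded when the call began, along the tool's axes at that moment; what a row does not reach only later rows make up. A row lasts 1/8 s, in which the tool goes at most 62.5 mm and 10.7 degrees, less where a joint would pass 70% of its speed; a pose out of reach is approached as far as the arm can. A call with a gripper value outside its range is refused whole. "hand" is the finger opening in cm, from 0 to 9.4, set as the call begins (left out, the last holds). The fingers move at their own pace and stop on an object; "newtons" is the grip in N (left out, the last holds). Time passes only in rows, so rows that repeat a pose let the fingers close, or fill a call up. It gives the time, the measured TCP pose, the force, the opening and the grip force at its end, in the units of the state.
- robot.sense(): the state, without advancing time (a new reading comes with each control period).
- cams.camera(name): name is "scene" or "top"; returns a dict with "image" (480x640x3 uint8, blue, green, red), "depth" (480x640 float32, m along the optical axis (not along the pixel's ray), 0 where there is no reading), "fx", "fy", "cx", "cy" (pixels), "R" (3x3) and "t" (3): a world point X has camera coordinates R X + t. Camera axes: x right, y down, z forward; pixel columns grow to the right and rows downward; lengths in m; the calibration is good to about 2 mm. A picture is of the moment at which its call begins.
- robot.job_done(): hands the job in; it is judged then, once.
The state is a dict: "time": time; "joints": joint angles; "qd": joint speeds; "tau": joint torques, N m; "eef_pos": TCP position; "tool_rot": TCP orientation; "contact_force": force on the tool from outside, world axes, zero at the start; "torque": the same for the moment, N m; "finger_gap": finger opening in m; "grip_force": force on a finger pad.
Only numpy, scipy, OpenCV 4.12 (cv2) and the standard library are available. Lean on these libraries where they do the work, as an engineer would, in place of code of your own. Each camera call takes 0.05 s, during which the arm holds its last target. There are 200 camera calls.

## Working session

There is one attempt and no reset: what is moved stays moved. The work goes in short steps, Python scripts to look and compute and a tool call to move; the robot and the scene stay as the last step left them, time stands still between calls to the robot, and variables do not carry over. Pictures are saved under pics/ and viewed, at most 10 in all, crops included, and the job is handed in when it is done.

Besides the shell and the picture viewer there is one more tool, called after "Call:" as a command line: name --argument value ..., lists and objects as JSON in quotes. step_arm: Moves the arm, as the interface text tells. Its arguments: {"type":"object","properties":{"rows":{"type":"string"},"hand":{"type":"number"},"newtons":{"type":"number"}},"required":["rows"]}

```bash
mkdir -p pics; python3 - <<'E'
from workcell import robot,cams
import cv2,numpy as np
for n in("scene","top"):
    c=cams.camera(n); cv2.imwrite(f"pics/{n}0.png",c["image"]); np.savez(f"{n}0.npz",**c)
    print(n,c["fx"],c["fy"],c["cx"],c["cy"],c["R"].round(4).tolist(),c["t"].round(4))
s=robot.sense();print({k:np.round(v,4).tolist() for k,v in s.items()})
E
```

```text
scene 471.0569594101716 471.0569594101716 323.37207924411126 233.8198617186891 [[0.8271, 0.562, -0.0011], [0.3246, -0.4792, -0.8155], [-0.4589, 0.6741, -0.5788]] [-0.4844 -0.1136  1.1283]
top 558.0094211891164 558.0094211891164 319.7199762505333 234.04061524013312 [[0.0204, -0.9992, 0.0357], [-0.984, -0.0264, -0.1765], [0.1773, -0.0315, -0.9837]] [-0.0338  0.6063  0.893 ]
{'time': 0.1, 'joints': [-1.3201, 0.0879, 1.3721, -0.0, 1.6836, -0.1031], 'qd': [0.0005, -0.0006, -0.0026, -0.0008, 0.0028, -0.0005], 'tau': [0.0022, -34.1252, -30.3302, 0.072, 0.0304, -0.0001], 'eef_pos': [0.1904, -0.5154, 0.2044], 'tool_rot': [[0.9381, 0.3465, -0.0005], [0.3465, -0.9381, 0.0019], [0.0002, -0.002, -1.0]], 'contact_force': [-0.4507, 0.6423, -0.6443], 'torque': [-0.0004, -0.0051, 0.0153], 'grip_force': 0.0, 'finger_gap': 0.0943}
```

View pics/top0.png

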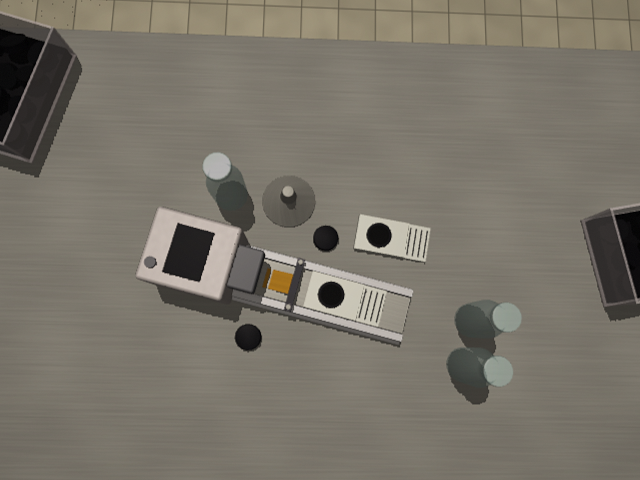

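View pics/scene0.png

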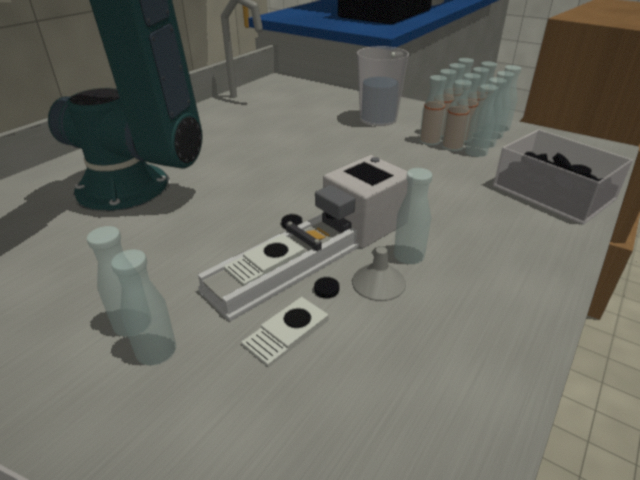

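The top view shows the coder with its open end near (405,318), the bar near (295,285), and the carrier's cap at (331,294) with its ribs near (372,304). The spare carrier is at (393,238) and the bottles are at (505,318) and (497,370). I'll take an enlarged crop next.

```bash
python3 - <<'E'
import cv2
im=cv2.imread("pics/top0.png")[225:355,225:425]
cv2.imwrite("pics/crop0.png",cv2.resize(im,None,fx=4,fy=4,interpolation=cv2.INTER_CUBIC))
E
```

```text
(no output)
```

View pics/crop0.png

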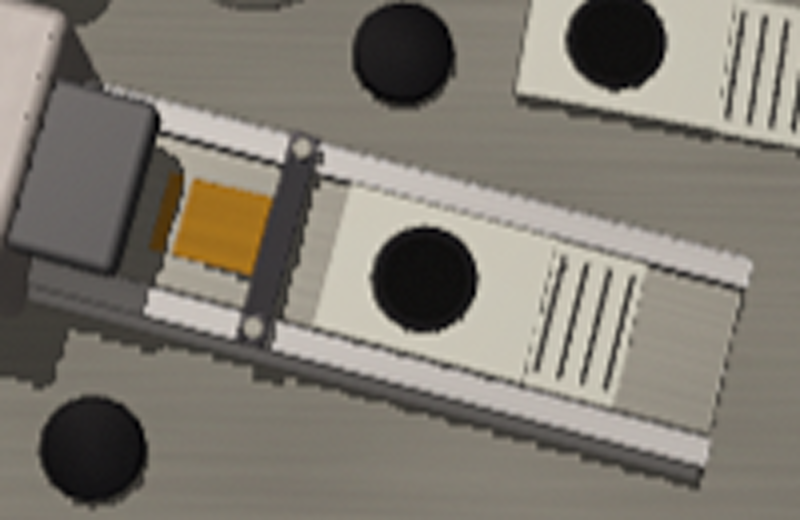

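The crop shows the bar's bolts at (303,147) and (253,327), the carrier's front edge from (348,185) to (315,322), the step from (555,250) to (524,383), and the rear edge from (645,268) to (617,402). The outer rail end corners are at (752,262) and (706,462).

```bash
cat > h.py <<'E'
import numpy as np
def ray(c,u,v,z):
    R,t=c["R"],c["t"]; C=-R.T@t
    d=R.T@np.array([(u-c["cx"])/c["fx"],(v-c["cy"])/c["fy"],1]); return C+d*(z-C[2])/d[2]
E
python3 - <<'E'
from h import *
c=np.load("top0.npz")
P={}
for n,u,v,z in [("boltL",303,147,.061),("boltR",253,327,.061),("frontL",348,185,.05),("frontR",315,322,.05),("stepL",555,250,.05),("stepR",524,383,.05),("backL",645,268,.044),("backR",617,402,.044),("endL",752,262,.042),("endR",706,462,.042),("cap",424,279,.05)]:
    P[n]=ray(c,225+u/4,225+v/4,z); print(n,P[n].round(4))
m=lambda a:(P[a+"L"]+P[a+"R"])[:2]/2
b,e=m("bolt"),m("end"); d=(b-e)/np.linalg.norm(b-e)
print("len",np.linalg.norm(b-e),"dir",d,"yaw",np.degrees(np.arctan2(d[1],d[0])))
w=P["boltL"]-P["boltR"];print("yaw from bolts",np.degrees(np.arctan2(w[1],w[0])),"yaw ends",np.degrees(np.arctan2(*(P["endL"]-P["endR"])[1::-1])))
for k in("front","step","back"): 
    r=m(k)-b; print(k,r@d,r@np.array([-d[1],d[0]]), m(k))
dep=c["depth"]
for u,v in[(424,279),(590,320),(680,340)]:print(dep[int(225+v/4),int(225+u/4)], (c["R"]@ray(c,225+u/4,225+v/4,.05)+c["t"])[2])
E
```

```text
boltL [0.5579 0.0115 0.061 ]
boltR [0.4829 0.0301 0.061 ]
frontL [ 0.5437 -0.0079  0.05  ]
frontR [0.486  0.0046 0.05  ]
stepL [ 0.5184 -0.0955  0.05  ]
stepR [ 0.4628 -0.083   0.05  ]
backL [ 0.5121 -0.1345  0.044 ]
backR [ 0.4559 -0.1227  0.044 ]
endL [ 0.5159 -0.1805  0.042 ]
endR [ 0.432  -0.1603  0.042 ]
cap [ 0.5049 -0.0406  0.05  ]
len 0.1967527019312458 dir [0.23611176 0.97172591] yaw 76.34283398435952
yaw from bolts -13.90336129256275 yaw ends -13.485557967333072
front -0.02309556100813633 8.298217710566747e-05 [ 0.5148552  -0.00164745]
step -0.11394907112257499 0.0029982707963693467 [ 0.49057076 -0.08924383]
back -0.15370576150938897 7.139491900698323e-05 [ 0.48402786 -0.1285675 ]
0.93324095 0.9345725596940793
0.9389138 0.934024395428231
0.94919884 0.9338915335520656
```

```bash
cat >> h.py <<'E'
from scipy.spatial.transform import Rotation as Ro
B=np.array([.5204,.0208]); D=np.array([.2361,.9717])
N=np.array([-D[1],D[0]])
Rg=np.column_stack([[*D,0],[D[1],-D[0],0],[0,0,-1]])
def plan(s,cx,cy,z):
    p=np.array([*(B+cx*D+cy*N),z]); R=s["tool_rot"]
    print("shift cm",(R.T@(p-s["eef_pos"])*100).round(2),"rot",Ro.from_matrix(R.T@Rg).as_rotvec().round(4))
def st(s):
    r=np.array(s["eef_pos"])[:2]-B; print("t",s["time"],"coder",(r@D).round(4),(r@N).round(4),"z",round(s["eef_pos"][2],4),"F",np.round(s["contact_force"],1),"Fcoder",(np.array(s["contact_force"])[:2]@D).round(1),"gap",s["finger_gap"])
E
python3 - <<'E'
from h import *
from workcell import robot
c=np.load("top0.npz")
for u,v in[(507,317),(498,371),(217,166)]:print(ray(c,u,v,.178).round(3))
s=robot.sense();st(s);plan(s,-.132,0,.26);plan(s,-.132,0,.10)
E
```

```text
[ 0.47  -0.29   0.178]
[ 0.393 -0.274  0.178]
[0.684 0.14  0.178]
t 0.1 coder -0.599 0.194 z 0.2044 F [-0.5  0.6 -0.6] Fcoder 0.5 gap 0.09434892810965104
shift cm [ 42.17 -27.93  -5.49] rot [-0.0017 -0.0012 -0.9786]
shift cm [ 42.16 -27.9   10.51] rot [-0.0017 -0.0012 -0.9786]
```

Call:
step_arm --rows "0 0 -5.5 0 0 0; 4.7 -3.1 -5.5 0 0 -0.109; 9.4 -6.2 -5.5 0 0 -0.218; 14.1 -9.3 -5.5 0 0 -0.326; 18.7 -12.4 -5.5 0 0 -0.435; 23.4 -15.5 -5.5 0 0 -0.544; 28.1 -18.6 -5.5 0 0 -0.652; 32.8 -21.7 -5.5 0 0 -0.761; 37.5 -24.8 -5.5 0 0 -0.87; 42.2 -27.9 -5.5 -0.002 -0.001 -0.979" --hand 0 --newtons 5

```text
time: 1.35
eef_pos: [0.4904, -0.1063, 0.26]
tool_rot: [[0.232, 0.973, 0.0], [0.973, -0.232, -0.002], [-0.002, 0.001, -1.0]]
contact_force: [0.3, -1.3, 0.0]
finger_gap: 0.0007
grip_force: 0.0
```

```bash
python3 - <<'E'
from h import *
from workcell import robot
s=robot.sense();st(s);plan(s,-.132,0,.10);plan(s,-.132,0,.06)
E
```

```text
t 1.35 coder -0.1306 -0.0009 z 0.26 F [ 0.3 -1.3  0. ] Fcoder -1.2 gap 0.0006587079366738912
shift cm [-0.1 -0.1 16. ] rot [0.0008 0.002  0.0039]
shift cm [-0.1 -0.1 20. ] rot [0.0008 0.002  0.0039]
```

Now down to 15 mm above the ledge (top at 44 mm), then a look.

Call:
step_arm --rows "0 0 3 0 0 0; 0 0 7 0 0 0; -0.1 -0.1 11 0 0.002 0.004; -0.1 -0.1 15 0 0.002 0.004; -0.1 -0.1 18 0 0.002 0.004; -0.1 -0.1 19.5 0 0.002 0.004; -0.1 -0.1 20 0 0.002 0.004; -0.1 -0.1 20 0 0.002 0.004; -0.1 -0.1 20 0 0.002 0.004; -0.1 -0.1 20 0 0.002 0.004"

```text
time: 2.6
eef_pos: [0.4894, -0.1094, 0.0616]
tool_rot: [[0.24, 0.971, 0.003], [0.971, -0.24, -0.001], [-0.0, 0.003, -1.0]]
contact_force: [-0.0, -0.2, -0.4]
finger_gap: 0.0004
grip_force: 0.0
```

```bash
python3 - <<'E'
from h import *
from workcell import robot,cams
import cv2
st(robot.sense())
a=cams.camera("top")["image"][240:350,270:410]; b=cams.camera("scene")["image"][200:310,190:330]
f=lambda x:cv2.resize(x,(560,440)[:2],interpolation=cv2.INTER_CUBIC)
cv2.imwrite("pics/near.png",cv2.resize(np.hstack([a,b]),(800,314),interpolation=cv2.INTER_CUBIC))
E
```

```text
t 2.6 coder -0.1338 -0.0007 z 0.0616 F [-0.  -0.2 -0.4] Fcoder -0.2 gap 0.0004004164813746845
```

View pics/near.png

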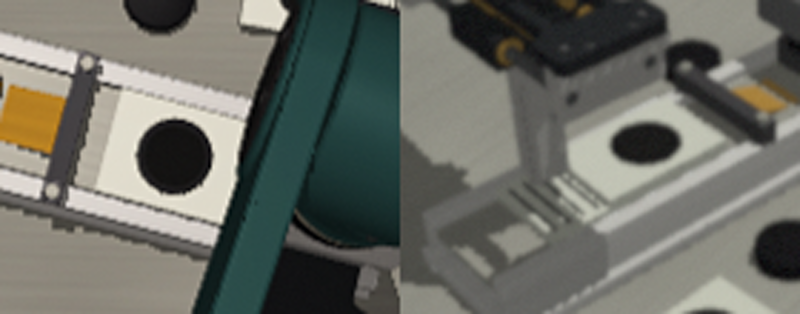

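The shut fingers (tip near (545,180) in the right half) stand over the ribbed ledge, behind the step. Next I press down slowly.

Call:
step_arm --rows "0 0 0.7 0 0 0; 0 0 1.2 0 0 0; 0 0 1.5 0 0 0; 0 0 1.7 0 0 0; 0 0 1.9 0 0 0; 0 0 2.1 0 0 0; 0 0 2.3 0 0 0; 0 0 2.45 0 0 0; 0 0 2.5 0 0 0; 0 0 2.5 0 0 0"

```text
time: 3.95
eef_pos: [0.4885, -0.1091, 0.0366]
tool_rot: [[0.24, 0.971, 0.001], [0.971, -0.24, -0.0], [0.0, 0.001, -1.0]]
contact_force: [-4.3, 1.4, 8.6]
finger_gap: 0.0005
grip_force: 4.3
```

```bash
python3 - <<'E'
from h import *
from workcell import robot
s=robot.sense();st(s);plan(s,-.124,0,.035)
E
```

```text
t 3.95 coder -0.1337 0.0003 z 0.0366 F [-4.3  1.4  8.6] Fcoder 0.3 gap 0.00045795446817301663
shift cm [0.97 0.03 0.16] rot [ 0.0009 -0.0001 -0.0035]
```

Call:
step_arm --rows "0 0 0.1 0 0 0; 0 0 0.2 0 0 0; 0 0 0.3 0 0 0; 0 0 0.3 0 0 0; 0 0 0.3 0 0 0; 0 0 0.3 0 0 0; 0 0 0.3 0 0 0; 0 0 0.3 0 0 0; 0 0 0.3 0 0 0; 0 0 0.3 0 0 0"

```text
time: 5.2
eef_pos: [0.4886, -0.1091, 0.0351]
tool_rot: [[0.239, 0.971, 0.001], [0.971, -0.239, -0.0], [-0.0, 0.001, -1.0]]
contact_force: [-8.0, 1.7, 15.3]
finger_gap: 0.0005
grip_force: 7.5
```

```bash
python3 - <<'E'
from h import *
from workcell import robot
s=robot.sense();st(s)
E
```

```text
t 5.2 coder -0.1338 0.0002 z 0.0351 F [-8.   1.7 15.3] Fcoder -0.2 gap 0.0005307074728649464
```

Call:
step_arm --rows "0 -0.1 0.1 0 0 0; 0.2 -0.15 0.15 0 0 0; 0.4 -0.15 0.15 0 0 0; 0.7 -0.15 0.15 0 0 0; 1.0 -0.15 0.15 0 0 0; 1.3 -0.15 0.15 0 0 0; 1.6 -0.15 0.15 0 0 0; 1.9 -0.15 0.15 0 0 0; 2.2 -0.15 0.15 0 0 0; 2.5 -0.15 0.15 0 0 0"

```text
time: 6.45
eef_pos: [0.495, -0.09, 0.0351]
tool_rot: [[0.24, 0.971, 0.006], [0.971, -0.24, -0.012], [-0.01, 0.008, -1.0]]
contact_force: [-7.3, -10.8, 13.8]
finger_gap: 0.0002
grip_force: 7.7
```

```bash
python3 - <<'E'
from h import *
from workcell import robot,cams
import cv2
s=robot.sense();st(s);plan(s,s['eef_pos'][0]*0-.107,0,.035)
a=cams.camera("top")["image"][240:350,270:410]; b=cams.camera("scene")["image"][200:310,190:330]
cv2.imwrite("pics/near2.png",cv2.resize(np.hstack([a,b]),(800,314),interpolation=cv2.INTER_CUBIC))
E
```

```text
t 6.45 coder -0.1137 -0.0015 z 0.0351 F [ -7.3 -10.8  13.8] Fcoder -12.2 gap 0.00023102696595983025
shift cm [ 0.67 -0.15  0.01] rot [ 0.0084  0.0101 -0.004 ]
```

View pics/near2.png

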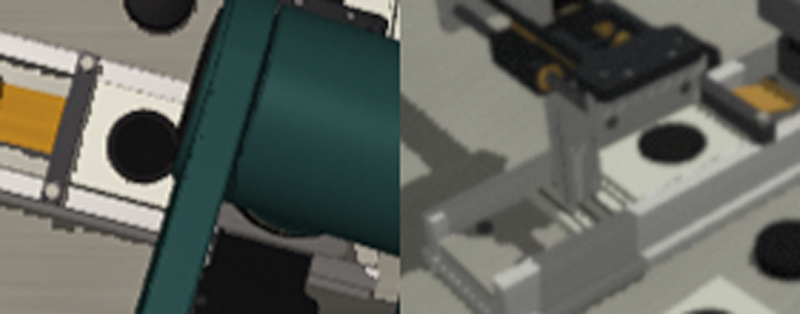

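The tip is on the ledge and the carrier has come about 18 mm along with it (cap at (143,146)). Its front edge is about at the bar. I'll press harder before going on.

Call:
step_arm --rows "0 0 0.1 0 0 0; 0 0 0.2 0 0 0; 0 0 0.3 0 0 0; 0 0 0.3 0 0 0; 0 0 0.3 0 0 0; 0 0 0.3 0 0 0; 0 0 0.3 0 0 0; 0 0 0.3 0 0 0; 0 0 0.3 0 0 0; 0 0 0.3 0 0 0"

```text
time: 7.8
eef_pos: [0.4951, -0.0897, 0.035]
tool_rot: [[0.24, 0.971, 0.006], [0.971, -0.24, -0.011], [-0.009, 0.009, -1.0]]
contact_force: [-10.9, -7.6, 28.3]
finger_gap: 0.0005
grip_force: 14.2
```

```bash
python3 - <<'E'
from h import *
from workcell import robot,cams
import cv2
s=robot.sense();st(s)
a=cams.camera("top")["image"][250:320,275:345]; b=cams.camera("scene")["image"][205:275,250:350]
f=lambda x:cv2.resize(x,None,fx=4.7,fy=4.7,interpolation=cv2.INTER_CUBIC)
cv2.imwrite("pics/near3.png",f(np.hstack([a,b])))
E
```

```text
t 7.8 coder -0.1134 -0.0015 z 0.035 F [-10.9  -7.6  28.3] Fcoder -10.0 gap 0.00045640931187359364
```

View pics/near3.png

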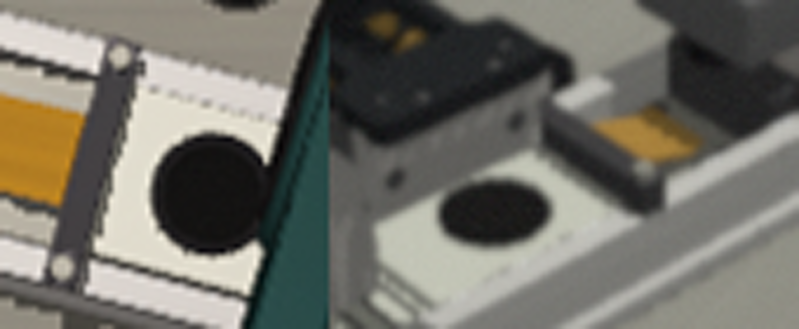

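z stays at 35.0 mm under 28 N, so the plate is against its lower stop. The carrier's front edge is at the bar's near edge. I'll push on with the press held.

Call:
step_arm --rows "0.2 -0.05 0 0 0 0; 0.5 -0.1 0 0 0 0; 0.8 -0.15 0 0 0 0; 1.1 -0.2 0 0 0 0; 1.4 -0.2 0 0 0 0; 1.7 -0.2 0 0 0 0; 2.0 -0.2 0 0 0 0; 2.0 -0.2 0 0 0 0; 2.0 -0.2 0 0 0 0; 2.0 -0.2 0 0 0 0"

```text
time: 9.15
eef_pos: [0.5, -0.0724, 0.035]
tool_rot: [[0.24, 0.971, 0.011], [0.971, -0.24, -0.016], [-0.013, 0.014, -1.0]]
contact_force: [-7.4, -13.6, 24.7]
finger_gap: 0.0007
grip_force: 11.9
```

```bash
python3 - <<'E'
from h import *
from workcell import robot,cams
import cv2
s=robot.sense();st(s);plan(s,-.0934,0,.035)
c=cams.camera("top");np.savez("top3.npz",**c)
print("cap before",((ray(c,320.1,290.9,.041)[:2]-B)@D).round(4))
g=c["image"][250:325,270:350].max(2)
n,l,t,ce=cv2.connectedComponentsWithStats((g<30).astype("uint8"))
for i in range(1,n):
    if t[i,4]>40:print(t[i],ce[i]+[270,250],((ray(c,*(ce[i]+[270,250]),.041)[:2]-B)@D).round(4))
E
```

```text
t 9.15 coder -0.0954 -0.0021 z 0.035 F [ -7.4 -13.6  24.7] Fcoder -15.0 gap 0.0007186905353349441
shift cm [ 0.2  -0.21 -0.  ] rot [ 0.0145  0.0132 -0.0042]
cap before -0.0441
[ 28   0  28  51 354] [309.17514124 285.44915254] -0.0239
[ 61  30  19  37 102] [337.25490196 301.58823529] -0.0767
[63 67 17  8 82] [339.93902439 321.86585366] -0.0896
```

Call:
step_arm --rows "0.3 -0.1 0 0 0 0; 0.6 -0.15 0 0 0 0; 1.0 -0.15 0 0 0 0; 1.4 -0.15 0 0 0 0; 1.8 -0.15 0 0 0 0; 2.2 -0.15 0 0 0 0; 2.6 -0.15 0 0 0 0; 3.0 -0.15 0 0 0 0; 3.0 -0.15 0 0 0 0; 3.0 -0.15 0 0 0 0"

```text
time: 10.45
eef_pos: [0.5073, -0.0422, 0.0351]
tool_rot: [[0.24, 0.971, 0.014], [0.971, -0.24, -0.015], [-0.011, 0.018, -1.0]]
contact_force: [-4.1, -12.1, 22.2]
finger_gap: 0.0001
grip_force: 10.8
```

```bash
python3 - <<'E'
from h import *
from workcell import robot,cams
import cv2
s=robot.sense();st(s);plan(s,-.0934,0,.035)
a=cams.camera("top")["image"][240:320,255:345]; b=cams.camera("scene")["image"][195:275,250:350]
f=lambda x:cv2.resize(x,None,fx=4.2,fy=4.2,interpolation=cv2.INTER_CUBIC)
cv2.imwrite("pics/near4.png",f(np.hstack([a,b])))
E
```

```text
t 10.45 coder -0.0644 -0.0021 z 0.0351 F [ -4.1 -12.1  22.2] Fcoder -12.7 gap 6.1980713267942e-05
shift cm [-2.9  -0.2   0.04] rot [ 0.0176  0.011  -0.0042]
```

View pics/near4.png

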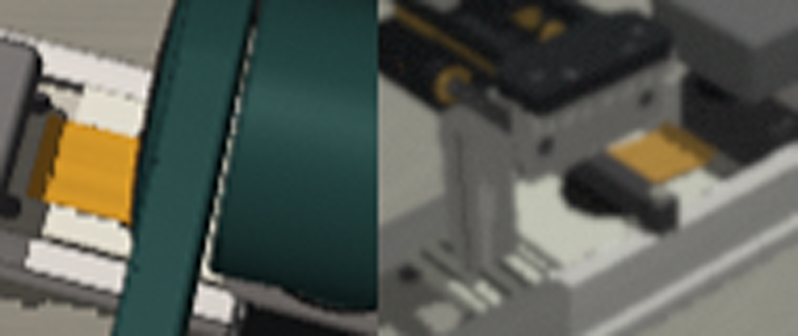

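The carrier is under the bar with its front lifting the leaf, and its front edge is visible at about (80,100). The plate is still fully down (z 35.1). About 29 mm remain.

Call:
step_arm --rows "0.4 -0.05 0 0 0 0; 0.8 -0.1 0 0 0 0; 1.2 -0.1 0 0 0 0; 1.6 -0.1 0 0 0 0; 2.0 -0.1 0 0 0 0; 2.3 -0.1 0 0 0 0; 2.6 -0.1 0 0 0 0; 2.9 -0.1 0 0 0 0; 2.9 -0.1 0 0 0 0; 2.9 -0.1 0 0 0 0"

```text
time: 11.8
eef_pos: [0.5135, -0.0134, 0.0351]
tool_rot: [[0.24, 0.971, 0.015], [0.971, -0.24, -0.014], [-0.01, 0.018, -1.0]]
contact_force: [-2.4, -13.2, 21.2]
finger_gap: 0.0006
grip_force: 10.8
```

```bash
python3 - <<'E'
from h import *
from workcell import robot
st(robot.sense())
E
```

```text
t 11.8 coder -0.0349 -0.0014 z 0.0351 F [ -2.4 -13.2  21.2] Fcoder -13.4 gap 0.0006449565973863773
```

Call:
step_arm --rows "0.2 0 0 0 0 0; 0.4 0 0 0 0 0; 0.6 0 0 0 0 0; 0.8 0 0 0 0 0; 1.0 0 0 0 0 0; 1.2 0 0 0 0 0; 1.2 0 0 0 0 0; 1.2 0 0 0 0 0; 1.2 0 0 0 0 0; 1.2 0 0 0 0 0"

```text
time: 13.05
eef_pos: [0.5165, -0.0023, 0.035]
tool_rot: [[0.24, 0.971, 0.015], [0.971, -0.24, -0.015], [-0.011, 0.018, -1.0]]
contact_force: [-2.1, -14.7, 21.0]
finger_gap: 0.0005
grip_force: 10.7
```

```bash
python3 - <<'E'
from h import *
from workcell import robot
st(robot.sense())
E
```

```text
t 13.05 coder -0.0234 -0.0017 z 0.035 F [ -2.1 -14.7  21. ] Fcoder -14.8 gap 0.000519965201329437
```

Call:
step_arm --rows "0.2 0 0 0 0 0; 0.3 0 0 0 0 0; 0.4 0 0 0 0 0; 0.5 0 0 0 0 0; 0.6 0 0 0 0 0; 0.6 0 0 0 0 0; 0.6 0 0 0 0 0; 0.6 0 0 0 0 0; 0.6 0 0 0 0 0; 0.6 0 0 0 0 0"

```text
time: 14.3
eef_pos: [0.517, -0.0005, 0.0351]
tool_rot: [[0.241, 0.97, 0.013], [0.97, -0.241, -0.023], [-0.019, 0.018, -1.0]]
contact_force: [-5.4, -23.9, 23.0]
finger_gap: 0.0005
grip_force: 15.3
```

```bash
python3 - <<'E'
from h import *
from workcell import robot,cams
import cv2
st(robot.sense())
a=cams.camera("top")["image"][240:320,240:330]; b=cams.camera("scene")["image"][185:265,260:360]
f=lambda x:cv2.resize(x,None,fx=4.2,fy=4.2,interpolation=cv2.INTER_CUBIC)
cv2.imwrite("pics/near5.png",f(np.hstack([a,b])))
E
```

```text
t 14.3 coder -0.0215 -0.0017 z 0.0351 F [ -5.4 -23.9  23. ] Fcoder -24.5 gap 0.0004951185932624192
```

View pics/near5.png

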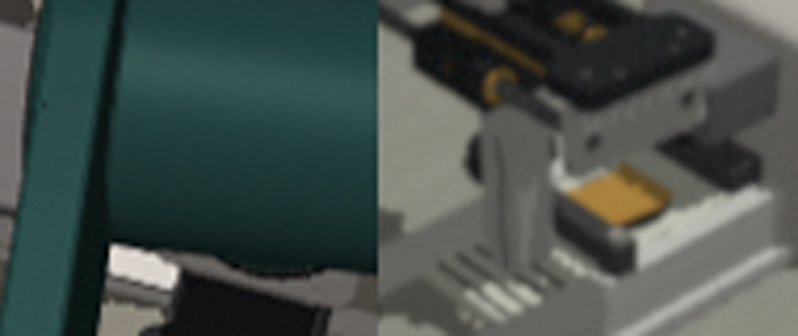

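The force jumped to 24.5 N over the last 2 mm with the step at about x = -14 mm, which fits home against the stop. One more firm nudge to confirm, then I ease the push off while keeping the press.

Call:
step_arm --rows "0.1 0 0 0 0 0; 0.2 0 0 0 0 0; 0.3 0 0 0 0 0; 0.4 0 0 0 0 0; 0.4 0 0 0 0 0; 0.4 0 0 0 0 0; 0.4 0 0 0 0 0; 0.4 0 0 0 0 0; 0.4 0 0 0 0 0; 0.4 0 0 0 0 0"

```text
time: 15.65
eef_pos: [0.517, -0.0003, 0.0351]
tool_rot: [[0.241, 0.97, 0.011], [0.97, -0.241, -0.03], [-0.026, 0.017, -1.0]]
contact_force: [-8.0, -32.0, 23.5]
finger_gap: 0.0001
grip_force: 20.1
```

```bash
python3 - <<'E'
from h import *
from workcell import robot
st(robot.sense())
E
```

```text
t 15.65 coder -0.0213 -0.0017 z 0.0351 F [ -8.  -32.   23.5] Fcoder -32.9 gap 0.00013695331019973232
```

Solid: it moved 0.2 mm for 8 N more. Easing the push.

Call:
step_arm --rows "-0.2 0 0 0 0 0; -0.4 0 0 0 0 0; -0.6 0 0 0 0 0; -0.8 0 0 0 0 0; -1.0 0 0 0 0 0; -1.2 0 0 0 0 0; -1.3 0.05 0 0 0 0; -1.3 0.1 0 0 0 0; -1.3 0.1 0 0 0 0; -1.3 0.1 0 0 0 0"

```text
time: 16.9
eef_pos: [0.517, -0.0008, 0.035]
tool_rot: [[0.24, 0.971, 0.016], [0.971, -0.24, -0.005], [-0.001, 0.017, -1.0]]
contact_force: [-2.4, -4.1, 21.8]
finger_gap: 0.0009
grip_force: 14.4
```

```bash
python3 - <<'E'
from h import *
from workcell import robot
st(robot.sense())
E
```

```text
t 16.9 coder -0.0218 -0.0018 z 0.035 F [-2.4 -4.1 21.8] Fcoder -4.6 gap 0.0008678742311110019
```

Call:
step_arm --rows "0 0 -0.3 0 0 0; 0 0 -0.6 0 0 0; 0 0 -0.9 0 0 0; 0 0 -1.2 0 0 0; 0 0 -1.6 0 0 0; -0.2 0 -2.2 0 0 0; -0.6 0 -3.5 0 0 0; -1 0 -6 0 0 0; -1 0 -10 0 0 0; -1 0 -15 0 0 0"

```text
time: 18.15
eef_pos: [0.5077, -0.0074, 0.1794]
tool_rot: [[0.239, 0.971, 0.0], [0.971, -0.239, 0.001], [0.001, -0.0, -1.0]]
contact_force: [0.2, 0.5, 0.5]
finger_gap: 0.0003
grip_force: 0.0
```

Call:
step_arm --rows "0 0 -5 0 0 0; -4 0 -8 0 0 0; -9 0 -8 0 0 0; -14 0 -8 0 0 0; -19 0 -8 0 0 0; -24 0 -8 0 0 0; -24 0 -8 0 0 0; -24 0 -8 0 0 0; -24 0 -8 0 0 0; -24 0 -8 0 0 0"

```text
time: 19.4
eef_pos: [0.4512, -0.2398, 0.2583]
tool_rot: [[0.238, 0.971, 0.002], [0.971, -0.238, -0.0], [0.0, 0.002, -1.0]]
contact_force: [-0.3, -0.1, -0.7]
finger_gap: 0.0004
grip_force: 0.0
```

```bash
python3 - <<'E'
from h import *
from workcell import robot,cams
import cv2
st(robot.sense())
c=cams.camera("top"); np.savez("top6.npz",**c)
cv2.imwrite("pics/end.png",cv2.resize(c["image"][205:355,195:395],None,fx=4,fy=4,interpolation=cv2.INTER_CUBIC))
E
```

```text
t 19.4 coder -0.2696 0.0057 z 0.2583 F [-0.3 -0.1 -0.7] Fcoder -0.2 gap 0.00044458826319952017
```

View pics/end.png

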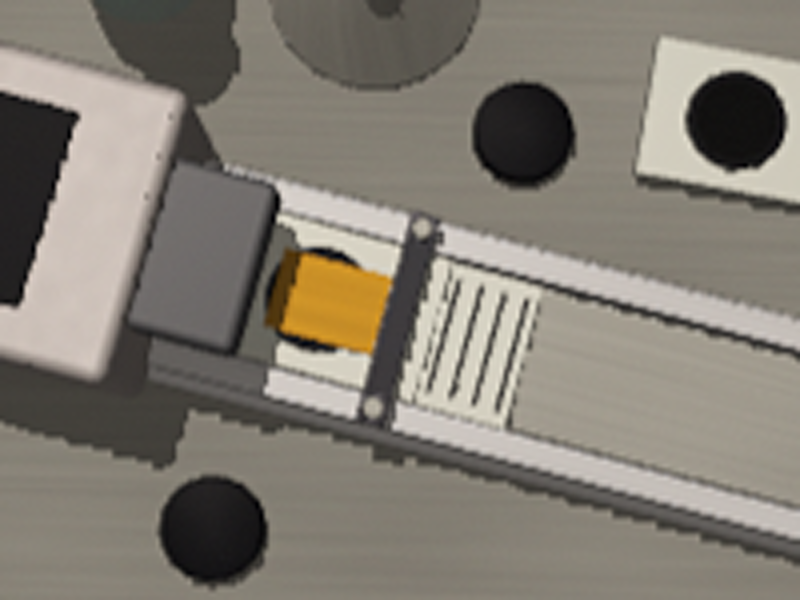

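The carrier is under the bar and the leaf. Its step edge runs from (447,265) to (413,400) and its rear edge from (540,292) to (510,428). The caps, spare carrier and funnel look unmoved. I'll check the rear edge numerically (it should be at -55 mm).

```bash
python3 - <<'E'
from h import *
c=np.load("top6.npz")
f=lambda p,q,z:((ray(c,195+p[0]/4,205+p[1]/4,z)+ray(c,195+q[0]/4,205+q[1]/4,z))[:2]/2-B)@D
print("back",f((540,292),(510,428),.038),"step",f((447,265),(413,400),.044),"bolts",f((422,229),(373,408),.061))
E
```

```text
back -0.056043489473998315 step -0.014221275925824376 bolts 1.0764261627428698e-05
```

Rear edge is at -56 mm (nominal -55) and the step at -14 mm (nominal -15), so the carrier is home within measuring error and the robot is clear.

```bash
python3 -c "
from workcell import robot
print(robot.job_done())"
```

```text
the job is handed in; nothing more can be done
None
```

The carrier was pressed down and pushed under the bar and leaf spring until it sat home against the end stop (rear edge measured at -56 mm, nominal -55 mm), the arm was moved clear, and the job was handed in at about 19.5 s.

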